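Check the warm cup with the probe thermometer

TASK

Take the orange probe thermometer out of its stand, dip its steel tip about half-way down inside the blue cup and hold it there for about a second, then put it back in its stand, seated upright as it was. Keep the thermometer upright throughout, do not push the blue cup out of place, and leave the yellow cup alone.

Things in the scene. Friction and masses are not known exactly. Their poses are not given: they have to be found in the camera images.
- thermometer: Probe thermometer, 156 mm long, 0.12 kg, standing upright in the stand at the start. Origin at the lower end of its steel tip, z along the tool towards the handle (up). A round steel stem, 8 mm across with a pointed end, runs from z = 0 to 80 mm; a round orange flange, 52 mm across, from 80 to 86 mm; a round orange handle, 26 mm across, from 86 to 156 mm with a small blue display on its side and a black end cap. Round, so its yaw does not matter; grip the handle from above.
- stand: White stand with a grey top plate, fixed to the bench, 100 x 100 mm base. Origin at the centre of its underside on the bench, z up. The top plate, 92 x 92 mm, has its upper face 100 mm above the bench and in its middle, right above the origin, a through hole 30 mm across; the space under it is open. The thermometer hangs in the hole with its flange resting on the plate, its tip then 20 mm above the bench.
- blue_cup: Blue open round cup, loose on the bench, 0.25 kg, empty, 60 mm tall, 64 mm across at the rim tapering to 51 mm at the foot, wall 4 mm, floor about 5 mm thick. Origin at the centre of its underside, z up. The one to dip into.
- yellow_cup: Yellow cup of the same shape and size as the blue one, loose on the bench; origin at the centre of its underside, z up. To be left alone. The blue and yellow cups may swap places. The other things near by (amber bottle 85 mm tall, flat white timer) are bystanders, lower than the stand.
There are look-alikes about, which are no part of the job. Of the things shaped like the thermometer, the orange one is meant. Of the things shaped like the blue_cup, the blue one is meant.

How it is judged:
By the outcome, as a careful person would: the job done as asked, in the order asked, and still so for the second after the job is handed in, with the robot touching nothing.
It also fails if it takes over 58 s, if anything falls off the work surface, if the arm or the gripper's body presses on something with over 40 N, if the wrist force passes 120 N, or if a joint passes its speed limit or range.

ROBOT

A 7-joint arm with a two-finger parallel gripper is mounted at the origin on the work surface. World frame = base frame: x ahead of the robot, y to its left, z up, the work surface at z = 0. Lengths are in mm, angles in rad, forces in N, time in s.
With the tool pointing down it reaches from about 425 to 875 mm from the base axis. Payload 8.4 kg.
Tool frame: the origin (TCP) lies midway between the tips of the shut fingers; the grasp point (between the pads) lies 19 mm behind it; x points along the fingers, y is the direction in which the jaws open and shut, and the axes are right-handed (so a half turn about x gives the same grasp; the last joint's range is limited). The gripper opens to 87 mm and grips with 3 to 60 N. Pads are 19 mm wide; open, the fingers measure 117 mm over their backs; the gripper's body (75 mm by 190 mm) begins 51 mm behind the grasp point.
Start: joints at [1.185, 0.333, 0.04, 1.465, -0.013, 1.343, -0.059], TCP at [183.853, -623.427, 222.546] pointing down, gripper open.
Joint ranges: [-2.58, 2.58], [-0.38, 2.09], [-1.3, 1.39], [0.25, 2.4], [-1.5, 4.64], [0.08, 2.09], [-2.65, 2.65]. Speed limits (rad/s): [2.22, 2.22, 2.79, 2.79, 3.14, 3.14, 3.14].

INTERFACE

Orientations are given as a 3x3 rotation matrix whose columns are the frame's x, y, z axes.
In Python, from plant import state, optics, ctrl gives the robot as it stands.
- The arm moves only by the tool apply_moves, never from a script. Its argument "rows" is a list of rows, each a list of 5 numbers: the shift along the tool's x, y, z in m, then the turn about the tool's x in rad, then the opening in per cent of the stroke, from 0 (shut) to 100 (fully open). A call has 1 to 12 rows; each row is the pose to reach, as a shift and turn from the pose measured when the call began, along the tool's axes at that moment; what a row does not reach only later rows make up. A row lasts 1/10 s, in which the tool goes at most 50 mm and 8.59 degrees, less where a joint would pass 70% of its speed; a pose out of reach is approached as far as the arm can. A call with a gripper value outside its range is refused whole. The fingers move at their own pace and stop on an object; "grip_force" is the grip in N (left out, the last holds). Time passes only in rows, so rows that repeat a pose let the fingers close. It gives the time, the measured TCP pose, the force and the opening at its end, in the units of the state.
- state(): the state, without advancing time (a new reading comes with each control period).
- optics.get_image(name): name is "scene" or "top"; returns a dict with "color" (420x560x3 uint8, red, green, blue), "range_z" (420x560 float32, mm along the optical axis (not along the pixel's ray), 0 where there is no reading), "fx", "fy", "cx", "cy" (pixels), "origin" and "attitude" of the camera in the world. Camera axes: x right, y down, z forward; pixel columns grow to the right and rows downward; lengths in mm; the calibration is good to about 2 mm. A picture is of the moment at which its call begins.
- ctrl.job_done(): hands the job in, once; it reports no verdict.
The state is a dict: "t": time; "joint_positions": joint angles; "joint_vel": joint speeds; "joint_efforts": joint torques, N m; "ee_pos": TCP position; "tool_rot": TCP orientation; "force": force on the tool from outside, world axes, zero at the start; "wrist_torque": the same for the moment, N m; "opening": finger opening in mm.
Only numpy, scipy, OpenCV 4.12 (cv2) and the standard library are available. Lean on these libraries where they do the work, as an engineer would, in place of code of your own. Each camera call takes 0.05 s, during which the arm holds its last target. There are 200 camera calls.

## Working session

There is one attempt and no reset: what is moved stays moved. The work goes in short steps, Python scripts to look and compute and a tool call to move; the robot and the scene stay as the last step left them, time stands still between calls to the robot, and variables do not carry over. Pictures are saved under pics/ and viewed, about 8 in all and at most 12, crops included, and the job is handed in when it is done.

Besides the shell and the picture viewer there is one more tool, called after "Request:" as name(argument=value, ...), one argument or row to a line, values as JSON. apply_moves: Moves the arm, as the interface text tells. Its arguments: {"type":"object","properties":{"rows":{"type":"array"},"grip_force":{"type":"number"}},"required":["rows"]}

```bash
mkdir -p pics; cat > h.py <<'E'
import numpy as np, cv2
from plant import state, optics, ctrl
def grab(n,fn=None):
    d=optics.get_image(n)
    if fn: cv2.imwrite('pics/'+fn,d['color'][:,:,::-1])
    return d
def cloud(d):
    z=d['range_z']; v,u=np.mgrid[:z.shape[0],:z.shape[1]]
    p=np.stack([(u-d['cx'])/d['fx']*z,(v-d['cy'])/d['fy']*z,z],-1)
    return p@np.array(d['attitude']).T+np.array(d['origin'])
E
python3 - <<'E'
from h import *
a=grab('scene','s1.png');b=grab('top','t1.png')
np.set_printoptions(precision=3,suppress=True)
for d in(a,b): print(d['origin'],np.array(d['attitude']).tolist(),d['fx'],d['cx'],d['cy'])
s=state();print({k:s[k] for k in('t','ee_pos','tool_rot','opening','force')})
for n,d in(('s',a),('t',b)):
  P=cloud(d);h=cv2.cvtColor(d['color'],cv2.COLOR_RGB2HSV)
  for c,lo,hi in(('orange',4,17),('yellow',20,35),('blue',95,125)):
    m=cv2.inRange(h,(lo,110,70),(hi,255,255))
    N,L,S,C=cv2.connectedComponentsWithStats(m)
    for i in range(1,N):
      if S[i,4]>40:
        q=P[(L==i)&(d['range_z']>0)]
        if len(q): print(n,c,C[i],S[i],np.median(q,0),q.min(0),q.max(0))
E
```

```text
[1075.005 -556.254  666.587] [[0.6924379902221979, 0.4147760853184945, -0.5903307790933049], [0.7211721963389519, -0.42170991205327457, 0.5496102376263305], [-0.020983158120161743, -0.8063011528727242, -0.5911329443969604]] 517.9072139073729 283.8574417733128 217.73197080607287
[362.102  -2.71  954.015] [[-0.019984232328629333, -0.9911478109794751, 0.13125032285229032], [-0.999752674821979, 0.021091600535764827, 0.007052203424349305], [-0.00975805536641643, -0.13107692847116456, -0.9913241746159687]] 526.4906986182295 281.6476601652568 206.37747898076915
{'t': 0.1, 'ee_pos': array([ 183.757, -623.046,  221.767]), 'tool_rot': array([[-0.   ,  0.283, -0.959],
       [ 0.001, -0.959, -0.283],
       [-1.   , -0.001,  0.   ]]), 'opening': 86.91529833832806, 'force': array([ 0.32 ,  1.166, -0.03 ])}
s orange [78.995  6.557] [ 65   0  26  16 183] [  25.308 -112.588  409.075] [  -5.683 -126.807  391.639] [  54.323 -101.044  422.625]
s orange [130.468  72.52 ] [  91    0   88  146 3950] [ 53.401 -48.55  260.819] [ -34.424 -100.971   85.478] [ 89.852  60.24  423.26 ]
s orange [249.878  34.237
[... 1627 characters left out ...]
45.821 191.601  46.062] [689.502 237.373  68.143]
t orange [430.927 129.326] [421 113  25  27 288] [ 585.156 -232.556  145.297] [ 580.434 -262.369  102.424] [ 602.952 -225.768  180.224]
t yellow [424.37  130.407] [418 118  19  27 108] [ 597.937 -232.184  106.165] [ 572.746 -252.919  102.171] [ 617.556 -224.668  162.665]
t yellow [272.976 221.905] [257 199  25  39  84] [453.304  17.059   0.203] [430.335   5.461  -3.2  ] [502.905  49.884  61.334]
t yellow [258.387 213.22 ] [246 202  32  32 382] [476.478  50.712  30.179] [437.436  11.875   0.829] [489.799  65.557  60.394]
t blue [158.516 213.621] [141 195  42  39 891] [478.093 227.727  29.951] [440.72  181.497  -4.947] [514.442 262.071  63.95 ]
```

View pics/s1.png

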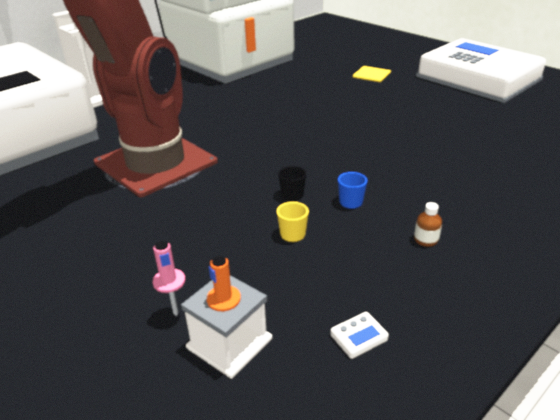

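View pics/t1.png

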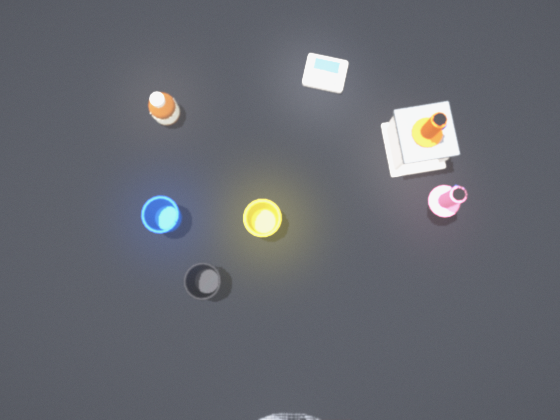

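The scene view shows the orange thermometer in its stand at about (221,285), the pink look-alike at (167,270), the yellow cup at (292,222) and the blue cup at (351,190). In the top view the thermometer's cap is at (439,119), the blue rim at (161,215) and the yellow rim at (263,218). Next I'll measure them more precisely.

```bash
cat >> h.py <<'E'
def ray(d,uv,z):
    uv=np.atleast_2d(uv).astype(float)
    r=np.c_[(uv[:,0]-d['cx'])/d['fx'],(uv[:,1]-d['cy'])/d['fy'],np.ones(len(uv))]@np.array(d['attitude']).T
    o=np.array(d['origin']); return (o+r*((z-o[2])/r[:,2])[:,None])[:,:2]
def ring(d,m,z):   # outer hull of mask -> circle on plane z
    c=max(cv2.findContours(m,cv2.RETR_EXTERNAL,cv2.CHAIN_APPROX_NONE)[0],key=cv2.contourArea)
    w=ray(d,cv2.convexHull(c)[:,0],z); A=np.c_[2*w,np.ones(len(w))]
    x=np.linalg.lstsq(A,(w**2).sum(1),rcond=None)[0]; return x[:2],np.sqrt(x[2]+x[0]**2+x[1]**2)
E
python3 - <<'E'
from h import *
np.set_printoptions(precision=1,suppress=True)
for n in('top','scene'):
  d=grab(n);h=cv2.cvtColor(d['color'],cv2.COLOR_RGB2HSV);P=cloud(d);z=P[...,2];ok=d['range_z']>0
  def sel(x,y,r,lo,hi): return ok&(np.hypot(P[...,0]-x,P[...,1]-y)<r)&(z>lo)&(z<hi)
  rep=lambda nm,m:print(n,nm,m.sum(),np.median(P[m],0) if m.any() else '',P[m].min(0),P[m].max(0), (P[m].min(0)+P[m].max(0))/2)
  rep('blue rim',sel(478,220,60,54,66)); rep('yel rim',sel(475,35,60,54,66))
  rep('cap',sel(600,-248,40,170,185)); rep('plate',sel(600,-248,85,95,103)); rep('pink',sel(495,-275,50,60,200));rep('pinkcap',sel(495,-275,50,145,200))
  if n=='top':
    for nm,(u,v),lo,hi in(('blue',(160,214),95,125),('yellow',(263,218),18,35)):
      m=cv2.inRange(h,(lo,70,50),(hi,255,255)); k=np.zeros_like(m);cv2.circle(k,(u,v),24,255,-1)
      m&=k; print(nm,ring(d,m,60))
    m=sel(600,-248,85,95,103).astype(np.uint8)*255
    c=np.argwhere(m>0)[:,::-1].astype(np.float32); r=cv2.minAreaRect(c); print('plate',r,ray(d,r[0],100),ray(d,cv2.boxPoints(r),100))
    x0,y0=405,90
    cv2.imwrite('pics/t2.png',cv2.resize(d['color'][90:220,370:500,::-1],None,fx=4,fy=4,interpolation=cv2.INTER_CUBIC))
    g=d['color'].max(-1);k=np.zeros_like(g);cv2.circle(k,(439,119),9,255,-1)
    m=((g<70)&(k>0)); N,L,S,C=cv2.connectedComponentsWithStats(m.astype(np.uint8)); i=1+S[1:,4].argmax(); print('cap',S[i],C[i],ray(d,C[i],176))
E
```

```text
top blue rim 301 [472.8 216.9  59.7] [440.6 181.5  54. ] [503.3 243.8  64.1] [471.9 212.7  59.1]
top yel rim 282 [464.2  39.3  59.4] [430.6   6.8  54.2] [492.5  68.6  63.6] [461.6  37.7  58.9]
top cap 228 [ 592.7 -237.9  176.8] [ 580.8 -252.9  170.1] [ 605.8 -226.   181.4] [ 593.3 -239.5  175.8]
top plate 2119 [ 587.2 -231.6   99.6] [ 543.  -290.7   95.1] [ 646.2 -187.7  103. ] [ 594.6 -239.2   99.1]
top pink 892 [ 477.5 -260.1   89. ] [ 455.3 -291.6   79.8] [ 505.8 -240.9  161.1] [ 480.6 -266.3  120.4]
top pinkcap 252 [ 480.6 -265.8  156.6] [ 468.1 -279.7  145.3] [ 496.9 -253.9  161.1] [ 482.5 -266.8  153.2]
blue (array([471. , 211.2]), np.float64(40.03831681179182))
yellow (array([459.5,  34.1]), np.float64(36.83947233957065))
plate ((425.9490661621094, 132.22830200195312), (55.59370803833008, 56.45372009277344), 79.3803482055664) [[ 594.4 -239. ]] [[ 633.7 -186.3]
 [ 649.5 -279.9]
 [ 555.7 -291.1]
 [ 540.2 -198.7]]Traceback (most recent call last):
  File "<stdin>", line 18, in <module>
ValueError: attempt to get argmax of an empty sequence
```

View pics/t2.png

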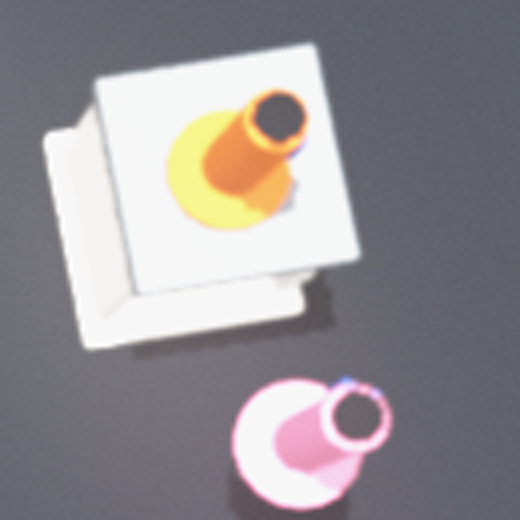

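Thermometer axis is at about (593,-239), blue cup centre at about (471,212). I'll move above the thermometer first.

Request:
apply_moves(
  rows=[
    [0, -0.015, -0.03, 0, 100],
    [0, -0.035, -0.07, 0, 100],
    [0, -0.055, -0.11, 0, 100],
    [0, -0.075, -0.15, 0, 100],
    [0, -0.095, -0.19, 0, 100],
    [0, -0.115, -0.23, 0, 100],
    [0, -0.135, -0.27, 0, 100],
    [0, -0.155, -0.31, 0, 100],
    [0, -0.175, -0.35, 0, 100],
    [0, -0.195, -0.39, 0, 100],
    [0, -0.21, -0.42, 0, 100],
    [0, -0.22, -0.44, 0, 100],
  ],
  grip_force=25,
)

```text
t: 1.35
ee_pos: [545.5, -284.6, 221.8]
tool_rot: [[-0.0, 0.286, -0.958], [0.002, -0.958, -0.286], [-1.0, -0.002, -0.0]]
force: [-0.3, -0.3, -0.3]
opening: 87.1
```

```bash
cat >> h.py <<'E'
def togo(x,y,z):
    s=state();print('t',s['t'],'tcp',s['ee_pos'].round(1),'F',s['force'].round(1),'open',round(s['opening'],1),'togo mm',((np.array([x,y,z])-s['ee_pos'])@s['tool_rot']).round(1));print(s['tool_rot'].round(4).tolist(),np.round(s['joint_positions'],2))
E
python3 -c "
from h import *
togo(593,-239,222)"
```

```text
t 1.35 tcp [ 545.5 -284.6  221.8] F [-0.3 -0.3 -0.3] open 87.1 togo mm [ -0.1 -30.1 -58.6]
[[-0.0003, 0.2859, -0.9582], [0.0023, -0.9582, -0.2859], [-1.0, -0.0023, -0.0004]] [ 0.61  0.28 -0.25  1.54  0.07  1.33 -0.92]
```

Request:
apply_moves(
  rows=[
    [0, -0.015, -0.03, 0, 100],
    [0, -0.03, -0.0585, 0, 100],
    [0, -0.03, -0.0585, 0, 100],
    [0, -0.03, -0.0585, 0, 100],
  ],
)

```text
t: 1.75
ee_pos: [593.1, -238.4, 221.3]
tool_rot: [[-0.001, 0.288, -0.958], [0.003, -0.958, -0.288], [-1.0, -0.003, 0.0]]
force: [-0.5, -0.6, -0.5]
opening: 87.2
```

```bash
python3 -c "
from h import *
togo(593,-239,126)
d=grab('scene','s3.png');grab('top','t3.png')
i=cv2.resize(d['color'][180:380,120:320,::-1],None,fx=3,fy=3);cv2.imwrite('pics/s3c.png',i)"
```

```text
t 1.75 tcp [ 593.1 -238.4  221.3] F [-0.5 -0.6 -0.5] open 87.2 togo mm [95.3  0.9  0.2]
[[-0.0012, 0.2876, -0.9577], [0.0027, -0.9577, -0.2876], [-1.0, -0.0029, 0.0004]] [ 0.53  0.33 -0.28  1.48  0.09  1.35 -1.03]
```

View pics/s3c.png

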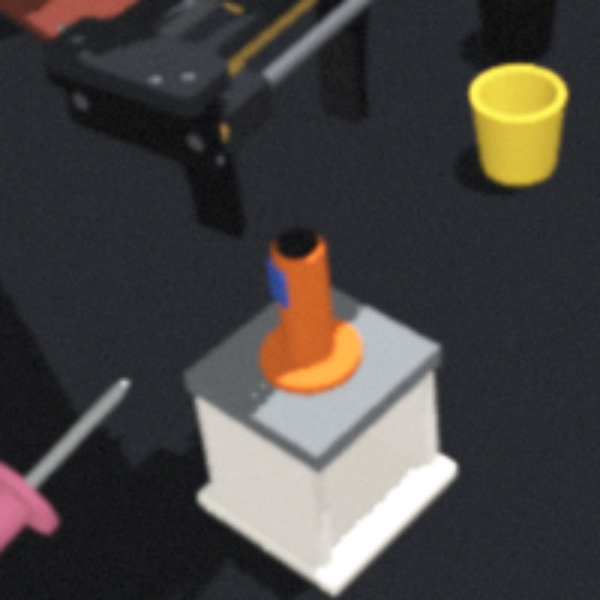

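The gripper is over the thermometer, whose cap is at crop (298,243). The pink look-alike, seen at (20,510), has fallen over on its own, with no contact force felt. I'll check where it lies.

View pics/s3.png

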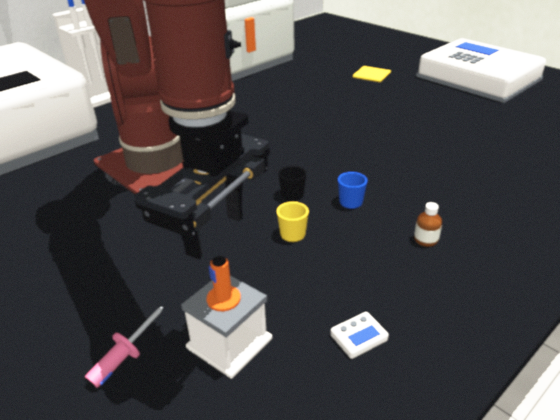

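View pics/t3.png

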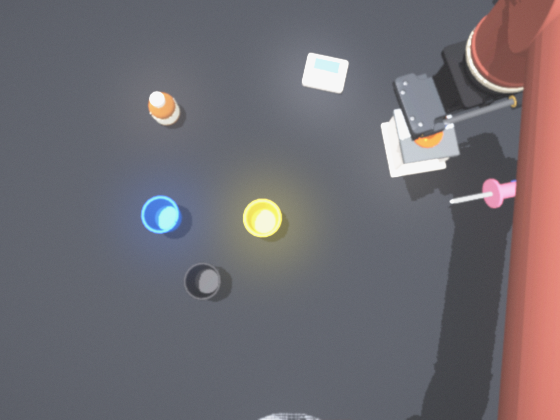

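The pink one is lying on the bench at scene (125,345), clear of the work, and it started out unsupported on its point. The stand, the orange thermometer and the cups haven't moved. Descending to grip.

Request:
apply_moves(
  rows=[
    [0.02, 0.0005, 0, 0, 100],
    [0.04, 0.001, 0, 0, 100],
    [0.06, 0.001, 0, 0, 100],
    [0.08, 0.001, 0, 0, 100],
    [0.095, 0.001, 0, 0, 100],
    [0.095, 0.001, 0, 0, 100],
    [0.095, 0.001, 0, 0, 28],
    [0.095, 0.001, 0, 0, 20],
    [0.095, 0.001, 0, 0, 10],
    [0.095, 0.001, 0, 0, 10],
    [0.095, 0.001, 0, 0, 10],
    [0.095, 0.001, 0, 0, 10],
  ],
)

```text
t: 3.05
ee_pos: [592.4, -241.1, 126.8]
tool_rot: [[-0.001, 0.285, -0.959], [0.002, -0.959, -0.285], [-1.0, -0.002, 0.0]]
force: [-0.4, 0.6, 0.6]
opening: 47.1
```

```bash
python3 -c "
from h import *
togo(593,-239,126)"
```

```text
t 3.05 tcp [ 592.4 -241.1  126.8] F [-0.4  0.6  0.6] open 47.1 togo mm [ 0.8 -1.9 -1.2]
[[-0.0009, 0.2846, -0.9586], [0.0017, -0.9586, -0.2846], [-1.0, -0.0019, 0.0004]] [ 0.53  0.39 -0.27  1.59  0.11  1.17 -1.05]
```

Request:
apply_moves(
  rows=[
    [0, -0.0015, -0.001, 0, 10],
    [0, -0.0015, -0.001, 0, 10],
    [0, -0.0015, -0.001, 0, 10],
    [0, -0.0015, -0.001, 0, 10],
    [0, -0.0015, -0.001, 0, 10],
    [0, -0.0015, -0.001, 0, 10],
    [0, -0.0015, -0.001, 0, 10],
    [0, -0.0015, -0.001, 0, 10],
    [0, -0.0015, -0.001, 0, 10],
    [0, -0.0015, -0.001, 0, 10],
  ],
)

```text
t: 4.05
ee_pos: [593.0, -239.3, 126.8]
tool_rot: [[-0.001, 0.285, -0.959], [0.002, -0.959, -0.285], [-1.0, -0.002, 0.0]]
force: [1.1, 0.5, 0.6]
opening: 25.5
```

Gripped at 25.5 mm. Now lifting it straight up.

Request:
apply_moves(
  rows=[
    [-0.005, 0, 0, 0, 10],
    [-0.015, 0, 0, 0, 10],
    [-0.03, 0, 0, 0, 10],
    [-0.045, 0, 0, 0, 10],
    [-0.06, 0, 0, 0, 10],
    [-0.075, 0, 0, 0, 10],
    [-0.09, 0, 0, 0, 10],
    [-0.105, 0, 0, 0, 10],
    [-0.115, 0, 0, 0, 10],
    [-0.115, 0, 0, 0, 10],
    [-0.115, 0, 0, 0, 10],
  ],
)

```text
t: 5.15
ee_pos: [593.0, -239.4, 241.5]
tool_rot: [[-0.001, 0.285, -0.959], [0.002, -0.959, -0.285], [-1.0, -0.002, 0.001]]
force: [-0.5, -0.2, -0.7]
opening: 25.7
```

```bash
python3 - <<'E'
from h import *
togo(471,212,240)
d=grab('scene');P=cloud(d);h=cv2.cvtColor(d['color'],cv2.COLOR_RGB2HSV)
m=(cv2.inRange(h,(4,110,70),(17,255,255))>0)&(abs(P[...,0]-593)<60)&(abs(P[...,1]+239)<60)&(d['range_z']>0)
print(m.sum(),P[m].min(0),P[m].max(0))
cv2.imwrite('pics/s4.png',cv2.resize(d['color'][130:370,100:340,::-1],None,fx=2.5,fy=2.5))
E
```

```text
t 5.15 tcp [ 593.  -239.4  241.5] F [-0.5 -0.2 -0.7] open 25.7 togo mm [   2.5 -467.5  -11.6]
[[-0.0011, 0.2848, -0.9586], [0.0019, -0.9586, -0.2848], [-1.0, -0.0021, 0.0005]] [ 0.53  0.32 -0.28  1.45  0.09  1.38 -1.03]
4586 [ 564.64422094 -283.74748745  193.73628152] [ 640.18004107 -209.46677875  543.21254248]
```

View pics/s4.png

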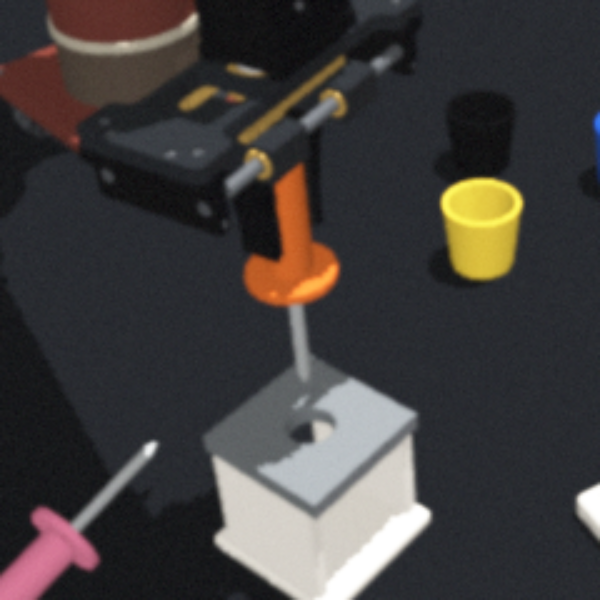

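The thermometer is lifted clear and upright, with its tip at crop (304,378). The hole shows at crop (311,428). Next, across to the blue cup.

Request:
apply_moves(
  rows=[
    [0, -0.01, 0, 0, 10],
    [0, -0.03, -0.001, 0, 10],
    [0, -0.05, -0.001, 0, 10],
    [0, -0.075, -0.002, 0, 10],
    [0, -0.1, -0.002, 0, 10],
    [0, -0.125, -0.003, 0, 10],
    [0, -0.15, -0.004, 0, 10],
    [0, -0.175, -0.005, 0, 10],
    [0, -0.2, -0.005, 0, 10],
    [0, -0.225, -0.006, 0, 10],
    [0, -0.245, -0.006, 0, 10],
    [0, -0.255, -0.006, 0, 10],
  ],
)

```text
t: 6.4
ee_pos: [524.5, 10.5, 241.9]
tool_rot: [[-0.002, 0.289, -0.957], [0.002, -0.957, -0.289], [-1.0, -0.003, 0.001]]
force: [-0.7, 0.8, -1.3]
opening: 25.3
```

```bash
python3 -c "
from h import *
togo(471,212,240)
d=grab('scene')
print(ray(d,[224.4,301.2],100),ray(d,[221.6,281.2],134.7))"
```

```text
t 6.4 tcp [524.5  10.5 241.9] F [-0.7  0.8 -1.3] open 25.3 togo mm [   2.4 -208.4   -7. ]
[[-0.0016, 0.2888, -0.9574], [0.0022, -0.9574, -0.2888], [-1.0, -0.0025, 0.0009]] [ 0.31  0.1  -0.44  1.72  0.04  1.34 -1.41]
[[ 599.62783656 -241.80617729]] [[ 593.16460933 -238.06102284]]
```

Request:
apply_moves(
  rows=[
    [0, -0.01, 0, 0, 10],
    [0, -0.03, -0.001, 0, 10],
    [0, -0.05, -0.001, 0, 10],
    [0, -0.075, -0.002, 0, 10],
    [0, -0.1, -0.003, 0, 10],
    [0, -0.125, -0.004, 0, 10],
    [0, -0.15, -0.005, 0, 10],
    [0, -0.17, -0.006, 0, 10],
    [0, -0.19, -0.006, 0, 10],
    [0, -0.203, -0.007, 0, 10],
    [0, -0.208, -0.007, 0, 10],
    [0, -0.208, -0.007, 0, 10],
  ],
)

```text
t: 7.65
ee_pos: [471.0, 212.3, 242.5]
tool_rot: [[-0.002, 0.29, -0.957], [0.002, -0.957, -0.29], [-1.0, -0.003, 0.001]]
force: [0.6, 0.8, -0.7]
opening: 25.4
```

```bash
python3 - <<'E'
from h import *
np.set_printoptions(precision=1,suppress=True)
togo(471,212,138)
for n in('scene','top'):
  d=grab(n);P=cloud(d);z=P[...,2]
  m=(d['range_z']>0)&(np.hypot(P[...,0]-471,P[...,1]-212)<45)&(z>54)&(z<66)
  print(n,m.sum(),(P[m].min(0)+P[m].max(0))/2,P[m].max(0)-P[m].min(0))
  if n=='scene':cv2.imwrite('pics/s5.png',cv2.resize(d['color'][60:260,240:440,::-1],None,fx=3,fy=3))
E
```

```text
t 7.65 tcp [471.  212.3 242.5] F [ 0.6  0.8 -0.7] open 25.4 togo mm [104.5   0.5  -0. ]
[[-0.0017, 0.2899, -0.9571], [0.0024, -0.9571, -0.2899], [-1.0, -0.0028, 0.0009]] [ 0.1  0.1 -0.6  1.7  0.1  1.3 -1.8]
scene 208 [473.3 210.4  58.5] [62.7 64.3  8.9]
top 188 [469.2 212.6  59.1] [57.  61.9  9.9]
```

View pics/s5.png

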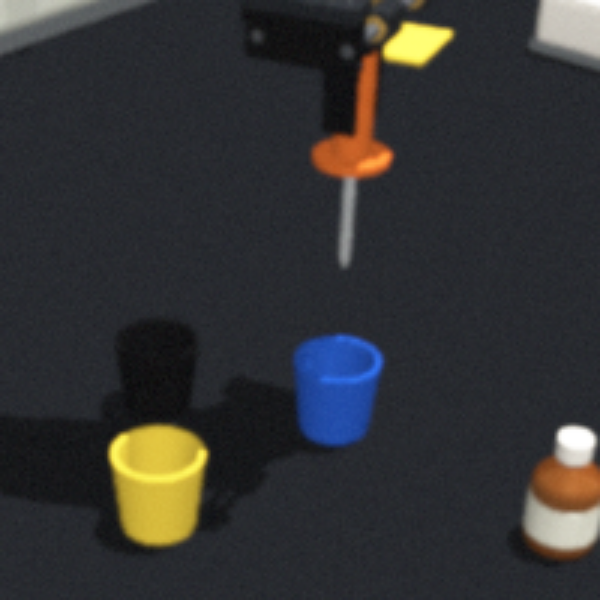

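The tip, at crop (345,267), is above the blue cup (rim centre about crop (338,360)), and everything else is in place. Lowering about 104 mm puts the tip at z ≈ 32.

Request:
apply_moves(
  rows=[
    [0.01, 0, 0, 0, 10],
    [0.025, 0, 0, 0, 10],
    [0.04, 0, 0, 0, 10],
    [0.055, 0, 0, 0, 10],
    [0.07, 0, 0, 0, 10],
    [0.085, 0, 0, 0, 10],
    [0.097, 0, 0, 0, 10],
    [0.104, 0, 0, 0, 10],
    [0.104, 0, 0, 0, 10],
    [0.104, 0, 0, 0, 10],
    [0.104, 0, 0, 0, 10],
    [0.104, 0, 0, 0, 10],
  ],
)

```text
t: 8.95
ee_pos: [471.6, 211.5, 139.1]
tool_rot: [[-0.001, 0.288, -0.958], [0.002, -0.958, -0.288], [-1.0, -0.002, -0.0]]
force: [0.0, -0.3, -1.7]
opening: 25.6
```

```bash
python3 - <<'E'
from h import *
togo(471,212,138)
d=grab('scene');print(ray(d,[355,149],135.7))
cv2.imwrite('pics/s6.png',cv2.resize(d['color'][60:260,240:440,::-1],None,fx=3,fy=3))
E
```

```text
t 8.95 tcp [471.6 211.5 139.1] F [ 0.  -0.3 -1.7] open 25.6 togo mm [ 1.1 -0.6  0.5]
[[-0.0006, 0.2882, -0.9576], [0.0024, -0.9576, -0.2882], [-1.0, -0.0024, -0.0001]] [ 0.06  0.18 -0.62  1.87  0.11  1.13 -1.88]
[[475.17060184 211.8692048 ]]
```

View pics/s6.png

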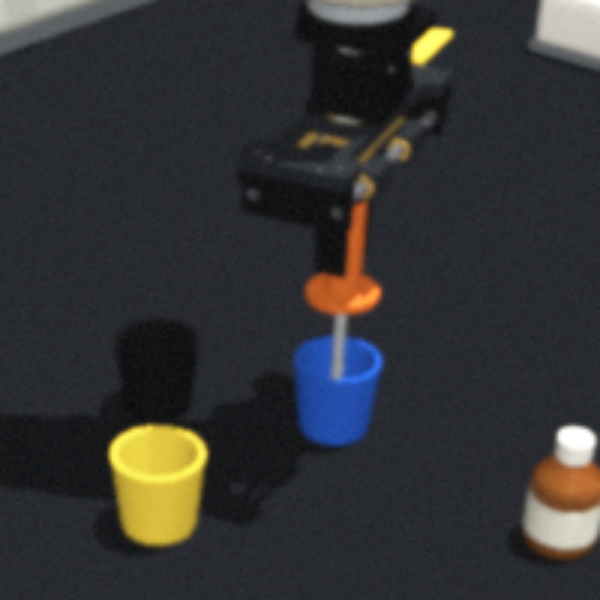

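The stem enters the middle of the blue cup at crop (338,360), the cup hasn't moved and the tip is at z ≈ 32. Holding it there.

Request:
apply_moves(
  rows=[
    [0, 0, 0, 0, 10],
    [0, 0, 0, 0, 10],
    [0, 0, 0, 0, 10],
    [0, 0, 0, 0, 10],
    [0, 0, 0, 0, 10],
    [0, 0, 0, 0, 10],
    [0, 0, 0, 0, 10],
    [0, 0, 0, 0, 10],
    [0, 0, 0, 0, 10],
    [0, 0, 0, 0, 10],
  ],
)

```text
t: 10.0
ee_pos: [471.6, 211.5, 139.0]
tool_rot: [[-0.001, 0.288, -0.958], [0.002, -0.958, -0.288], [-1.0, -0.002, 0.0]]
force: [0.2, 0.2, -1.6]
opening: 25.7
```

Request:
apply_moves(
  rows=[
    [-0.008, 0, 0, 0, 10],
    [-0.02, 0, 0, 0, 10],
    [-0.035, 0, 0, 0, 10],
    [-0.05, 0, 0, 0, 10],
    [-0.065, 0, 0, 0, 10],
    [-0.08, 0, 0, 0, 10],
    [-0.092, 0, 0, 0, 10],
    [-0.1, 0, 0, 0, 10],
    [-0.103, 0, 0, 0, 10],
    [-0.103, 0, 0, 0, 10],
  ],
)

```text
t: 11.0
ee_pos: [471.7, 211.2, 242.1]
tool_rot: [[-0.001, 0.288, -0.958], [0.002, -0.958, -0.288], [-1.0, -0.002, -0.0]]
force: [-0.0, -0.4, -1.8]
opening: 25.3
```

Request:
apply_moves(
  rows=[
    [0, 0.01, 0, 0, 10],
    [0, 0.03, 0.001, 0, 10],
    [0, 0.05, 0.001, 0, 10],
    [0, 0.075, 0.002, 0, 10],
    [0, 0.1, 0.003, 0, 10],
    [0, 0.125, 0.004, 0, 10],
    [0, 0.15, 0.004, 0, 10],
    [0, 0.175, 0.005, 0, 10],
    [0, 0.2, 0.006, 0, 10],
    [0, 0.225, 0.006, 0, 10],
    [0, 0.245, 0.006, 0, 10],
    [0, 0.255, 0.007, 0, 10],
  ],
)

```text
t: 12.2
ee_pos: [538.3, -37.9, 240.5]
tool_rot: [[-0.002, 0.285, -0.958], [0.002, -0.958, -0.285], [-1.0, -0.002, 0.002]]
force: [-0.6, -0.3, -0.7]
opening: 25.2
```

```bash
python3 -c "
from h import *
togo(593.5,-239.5,242)"
```

```text
t 12.2 tcp [538.3 -37.9 240.5] F [-0.6 -0.3 -0.7] open 25.2 togo mm [ -2.  209.    4.6]
[[-0.0022, 0.2853, -0.9584], [0.0019, -0.9584, -0.2853], [-1.0, -0.0024, 0.0015]] [ 0.36  0.13 -0.4   1.69  0.05  1.34 -1.33]
```

Request:
apply_moves(
  rows=[
    [-0.001, 0.01, 0, 0, 10],
    [-0.001, 0.03, 0.001, 0, 10],
    [-0.001, 0.05, 0.001, 0, 10],
    [-0.001, 0.075, 0.002, 0, 10],
    [-0.001, 0.1, 0.002, 0, 10],
    [-0.001, 0.125, 0.003, 0, 10],
    [-0.001, 0.15, 0.004, 0, 10],
    [-0.001, 0.175, 0.004, 0, 10],
    [-0.001, 0.195, 0.005, 0, 10],
    [-0.001, 0.205, 0.005, 0, 10],
    [-0.001, 0.209, 0.005, 0, 10],
    [-0.001, 0.209, 0.005, 0, 10],
  ],
)

```text
t: 13.4
ee_pos: [593.2, -239.2, 240.9]
tool_rot: [[-0.002, 0.286, -0.958], [0.002, -0.958, -0.286], [-1.0, -0.003, 0.002]]
force: [0.4, -0.0, -1.2]
opening: 25.3
```

```bash
python3 -c "
from h import *
togo(593.5,-239.5,127)"
```

```text
t 13.4 tcp [ 593.2 -239.2  240.9] F [ 0.4 -0.  -1.2] open 25.3 togo mm [113.9   0.7  -0.4]
[[-0.0023, 0.2856, -0.9583], [0.0024, -0.9583, -0.2857], [-1.0, -0.003, 0.0016]] [ 0.53  0.32 -0.27  1.45  0.09  1.38 -1.03]
```

Back above the pickup point. Lowering to just above the seat.

Request:
apply_moves(
  rows=[
    [0.01, 0, 0, 0, 10],
    [0.025, 0, 0, 0, 10],
    [0.04, 0, 0, 0, 10],
    [0.055, 0, 0, 0, 10],
    [0.07, 0, 0, 0, 10],
    [0.085, 0, 0, 0, 10],
    [0.097, 0, 0, 0, 10],
    [0.106, 0, 0, 0, 10],
    [0.111, 0, 0, 0, 10],
    [0.112, 0, 0, 0, 10],
    [0.113, 0, 0, 0, 10],
    [0.113, 0, 0, 0, 10],
  ],
)

```text
t: 14.6
ee_pos: [593.3, -239.0, 128.4]
tool_rot: [[-0.001, 0.286, -0.958], [0.002, -0.958, -0.286], [-1.0, -0.002, 0.001]]
force: [0.3, -0.4, -1.5]
opening: 25.5
```

```bash
python3 - <<'E'
from h import *
togo(593.5,-239.5,127)
d=grab('scene');cv2.imwrite('pics/s7.png',cv2.resize(d['color'][180:380,120:320,::-1],None,fx=3,fy=3))
E
```

```text
t 14.6 tcp [ 593.3 -239.   128.4] F [ 0.3 -0.4 -1.5] open 25.5 togo mm [ 1.4  0.6 -0. ]
[[-0.0015, 0.2856, -0.9583], [0.0021, -0.9583, -0.2856], [-1.0, -0.0025, 0.0008]] [ 0.53  0.39 -0.27  1.59  0.11  1.17 -1.05]
```

View pics/s7.png

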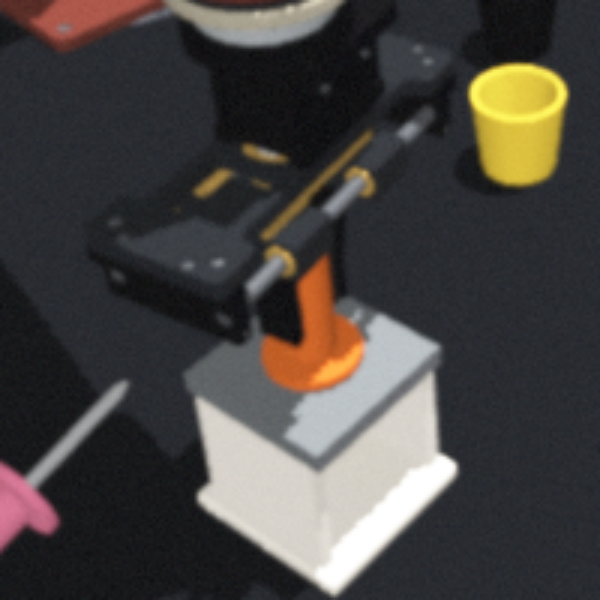

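The flange, at crop (312,353), sits 1–2 mm above its seat, where it was originally at (311,357). The stem is in the hole. A small step down will seat it.

Request:
apply_moves(
  rows=[
    [0.0005, 0, 0, 0, 10],
    [0.001, 0, 0, 0, 10],
    [0.0015, 0, 0, 0, 10],
    [0.0015, 0, 0, 0, 10],
  ],
)

```text
t: 15.05
ee_pos: [593.2, -239.0, 126.9]
tool_rot: [[-0.002, 0.286, -0.958], [0.002, -0.958, -0.286], [-1.0, -0.002, 0.001]]
force: [-0.3, 0.2, -1.5]
opening: 25.4
```

Request:
apply_moves(
  rows=[
    [0.0005, 0, 0, 0, 10],
    [0.0005, 0, 0, 0, 10],
  ],
)

```text
t: 15.25
ee_pos: [593.3, -238.9, 126.8]
tool_rot: [[-0.001, 0.286, -0.958], [0.002, -0.958, -0.286], [-1.0, -0.002, 0.001]]
force: [-1.0, 1.3, 4.0]
opening: 25.6
```

Contact shows as +4 N, so it is seated. Releasing, then rising straight up.

Request:
apply_moves(
  rows=[
    [0, 0, 0, 0, 33],
    [0, 0, 0, 0, 36],
    [0, 0, 0, 0, 45],
    [0, 0, 0, 0, 60],
    [0, 0, 0, 0, 80],
    [0, 0, 0, 0, 80],
    [0, 0, 0, 0, 80],
    [0, 0, 0, 0, 80],
    [0, 0, 0, 0, 80],
    [0, 0, 0, 0, 80],
    [0, 0, 0, 0, 80],
    [0, 0, 0, 0, 80],
  ],
)

```text
t: 16.45
ee_pos: [593.3, -238.9, 126.9]
tool_rot: [[-0.001, 0.286, -0.958], [0.002, -0.958, -0.286], [-1.0, -0.002, 0.001]]
force: [-0.2, -0.1, -0.3]
opening: 69.5
```

Request:
apply_moves(
  rows=[
    [-0.01, 0, 0, 0, 80],
    [-0.025, 0, 0, 0, 80],
    [-0.04, 0, 0, 0, 80],
    [-0.06, 0, 0, 0, 80],
    [-0.08, 0, 0, 0, 80],
    [-0.1, 0, 0, 0, 80],
    [-0.12, 0, 0, 0, 80],
    [-0.135, 0, 0, 0, 80],
    [-0.14, 0, 0, 0, 80],
    [-0.14, 0, 0, 0, 80],
  ],
)

```text
t: 17.45
ee_pos: [593.8, -239.3, 267.8]
tool_rot: [[0.0, 0.286, -0.958], [0.001, -0.958, -0.286], [-1.0, -0.001, -0.0]]
force: [-0.3, 0.2, 0.1]
opening: 69.6
```

```bash
python3 - <<'E'
from h import *
np.set_printoptions(precision=1,suppress=True)
togo(593,-239,267)
t=grab('top');d=grab('scene','s8.png')
for n,i in(('top',t),('scene',d)):
  P=cloud(i);z=P[...,2]
  for nm,x,y,r,lo,hi in(('blue',471,212,45,54,66),('yellow',461,36,45,54,66),('cap',593,-239,40,170,185)):
    m=(i['range_z']>0)&(np.hypot(P[...,0]-x,P[...,1]-y)<r)&(z>lo)&(z<hi)
    if m.any(): print(n,nm,m.sum(),(P[m].min(0)+P[m].max(0))/2,P[m].max(0)[2])
E
```

```text
t 17.45 tcp [ 593.8 -239.3  267.8] F [-0.3  0.2  0.1] open 69.6 togo mm [ 0.8 -0.5  0.7]
[[0.0, 0.2857, -0.9583], [0.0014, -0.9583, -0.2857], [-1.0, -0.0013, -0.0004]] [ 0.5  0.3 -0.3  1.4  0.1  1.4 -1. ]
top blue 299 [472.1 212.5  59. ] 63.926935193584086
top yellow 285 [461.5  37.7  59. ] 63.7693953779866
top cap 60 [ 586.1 -238.   174.8] 179.59906129744195
scene blue 206 [473.  209.3  59.1] 64.14564682994103
scene yellow 249 [464.1  35.4  58.7] 63.33606637828052
scene cap 228 [ 597.1 -240.5  175.3] 180.4772588447758
```

View pics/s8.png

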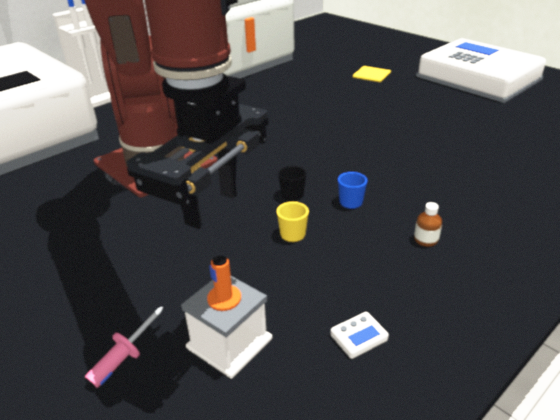

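The thermometer is upright in its stand at (221,282), both cups are where they started, and the gripper is clear. Handing in.

```bash
python3 -c "
from plant import ctrl
print(ctrl.job_done())"
```

```text
the job is handed in; nothing more can be done
None
```

The job is done and handed in at about 17.5 s of the 58 s allowed. I took the orange thermometer from its stand and lowered its tip to about z = 32 mm inside the blue cup. I held it there for about 1.3 s, then put it back in the stand and moved the gripper clear.

- **Thermometer:** in the last picture it stands upright in the stand. Its cap is at about 175 mm height, as at the start, and a +4 N contact reading showed it had seated.
- **Cups:** the blue and yellow cups measure within about 1 mm of where they were at the start.
- **Disagreement:** the two cameras differed by 1–4 mm on the blue cup's centre and the tip. A rough reading of the hole's centre was about 7 mm off the plate's centre, so I went back to the pickup position instead.
- **Pink look-alike:** it fell over early on, while the gripper was crossing well above it (TCP at about 222 mm, its top at about 160 mm). It had been balanced on its point, and I felt no contact force in the readings after that move, so I believe it fell by itself. It is lying on the bench and I left it there.

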